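# Dead-weight reading on a torque transducer

### The job

Take a dead-weight reading on the torque transducer: while its lever is still empty, press the smaller button of the readout right down to zero it, then hang the larger weight hanger by its stirrup in the hook at the lever's end. Lower it on gently, without dropping it or knocking the lever, let go, and only when the weight hangs free and still press the larger button right down to record, then leave the weight hanging. Leave the other weight hanger, the steel ring and the screwdriver where they are.

Things in the scene. Friction and masses are not known exactly. Their poses are not given: they have to be found in the camera images.
- lever_stand: Fixed stand: dark base plate 190 x 170 mm, upright grey bracket 267 mm high on the -x side, holding a round steel transducer (116 mm diameter, axis level, 203 mm up). Its level aluminium lever (18 mm wide, top 215 mm up, rigid) runs along the stand's -y to a steel load hook; a counterweight is on the short +y end. Origin: at bench height under the lever's hub; z up.
- hook_seat (a point): Lowest point of the inside of the load hook, on its bar's upper side, 250 mm along the stand's -y, 205 mm above the bench; axes as the stand. The hook is an 8 mm bar bent to a U in the stand's y-z plane, mouth about 20 mm wide: +y of the seat it rises 12 mm to a shank joining the lever's end 28 mm away, -y to the free tip. A stirrup comes over the tip from -y, its plane square to the stand's y.
- hook_tip (a point): Top of the hook's free upturned tip: 17 mm along the stand's -y from the seat and 23 mm above it.
- large_hanger: The larger weight hanger, loose, about 0.7 kg, steel: round weight 76 mm wide, 20 mm thick, under a stirrup of 7 mm bar. Origin: centre of the underside; z up. The stirrup lies in its y-z plane: uprights at y = +22 and -22 mm (51 mm over all, 37 mm clear), straight from z = 20 to 126 mm, joined by a slightly peaked bar. Gripped across both uprights, the middle stays free for the hook.
- large_stirrup_top (a point): Centre of the 7 mm bar at the peak of the large hanger's stirrup, 134 mm above the underside of the weight. Seated in the hook it is about 4 mm above hook_seat (the underside then about 75 mm above the bench).
- small_hanger: The smaller weight hanger, loose, same make, not to be used: weight 54 mm in diameter and 14 mm thick, stirrup 43 mm wide, 107.5 mm tall over all. Origin: centre of the underside.
- readout: Fixed desk-top torque readout, a grey box 120 x 150 x 52 mm with a dark screen on top along its +x half and two round white push buttons on top along its -x half. Origin: centre of the underside; z up.
- zero_button_top (a point): Centre of the top face of the smaller button (20 mm diameter), which zeroes the readout, at the readout's x = -22, y = +42 mm, 74 mm above the bench when up. Pressed straight down.
- zero_button (a joint): Travel of the smaller button in m: 0 up, 0.006 fully down. A spring pushes it back up; fully down takes 5 N.
- record_button_top (a point): Centre of the top face of the larger button (36 mm diameter), which records the reading, at the readout's x = -22, y = -36 mm, 74 mm above the bench when up. Pressed straight down.
- record_button (a joint): Travel of the larger button in m: 0 up, 0.006 fully down. A spring pushes it back up; fully down takes 5 N.
- adapter_ring: Loose steel adapter ring, 84 mm outside and 52 mm inside diameter, 18 mm high, not to be used. Origin: centre of the underside.
- screwdriver: Loose screwdriver 200 mm long with a black handle 26 mm thick, lying on the bench along its x, not to be used. Origin: under its middle, at bench height.
Things that resemble listed ones, but are neither listed nor needed, are in the scene too. Leave any green or purple look-alike of the large_hanger alone.

How it is judged:
By the outcome, as a careful person would: the job done as asked, in the order asked, and still so for the second after the job is handed in, with the robot touching nothing.
It also fails if it takes over 54 s, if anything falls off the work surface, if the arm or the gripper's body presses on something with over 40 N, if the wrist force passes 120 N, or if a joint passes its speed limit or range.

### The arm

A 6-joint arm with a two-finger parallel gripper is mounted at the origin on the work surface. World frame = base frame: x ahead of the robot, y to its left, z up, the work surface at z = 0. Lengths are in m, angles in degrees, forces in N, time in s.
With the tool pointing down it reaches from about 0.4 to 0.825 m from the base axis. Payload 7 kg.
Tool frame: the origin (TCP) lies at the very end of the fingers, on their centre line; the grasp point (between the pads) lies 19 mm behind it; z points along the fingers, y is the line along which they close (so a half turn about z gives the same grasp; the last joint's range is limited). The gripper opens to 88 mm and grips with 3 to 60 N. Pads are 19 mm wide; open, the fingers measure 130 mm over their backs; the gripper's body (78 mm by 193 mm) begins 47 mm behind the grasp point.
Start: joints at [-51.56, 20.546, 0.682, 0, -70.136, -16.507], TCP at [0.252, -0.626, 0.227] pointing down, gripper open.
Joint ranges: [-176.03, 176.03], [-82.01, 121.73], [-58.28, 71.71], [-173.87, 95.51], [-174.79, -0.11], [-173.66, 173.66]. Speed limits (degrees/s): [136.94, 136.94, 172.46, 180, 180, 180].

### API

Orientations are given as [roll, pitch, yaw] about the fixed x, y, z axes, in that order (R = Rz(yaw) Ry(pitch) Rx(roll)).
In Python, from plant import get_state, imaging, r, finder gives the robot as it stands.
- The arm moves only by the shell command python3 -m handwheel 'ROWS' [FORCE]. ROWS is JSON, a list of rows, each a list of 5 numbers: the closure, from 0 (fully open) to 1 (shut), then the shift along the world's x, y, z in cm, then the turn about the world's z in degrees. A call has 1 to 8 rows; each row is the pose to reach, as a shift and turn from the pose commanded when the call began; what a row does not reach only later rows make up. A row lasts 1/8 s, in which the tool goes at most 62.5 mm and 10.7 degrees, less where a joint would pass 70% of its speed; a pose out of reach is approached as far as the arm can. A call with a gripper value outside its range is refused whole. The fingers move at their own pace and stop on an object; FORCE is the grip in N (left out, the last holds). Time passes only in rows, so rows that repeat a pose let the fingers close. It gives the time, the measured TCP pose, the force, the opening and the grip force at its end, in the units of the state.
- get_state(): the state, without advancing time (a new reading comes with each control period).
- imaging.capture(name): name is "scene" or "side" or "wrist"; returns (picture, depth): 400x640x3 uint8, red, green, blue; 400x640 float32, m along the optical axis (not along the pixel's ray), 0 where there is no reading.
- imaging.get_calibration(name): a dict with "fx", "fy", "cx", "cy" (pixels), "dist" ([k1, k2, p1, p2, k3] as OpenCV has them; the pictures are not rectified), "rvec" (rotation vector, rad) and "tvec" (3), from world to camera coordinates, as OpenCV has them; the wrist camera has in their place "hand_eye" (4x4, takes a point from camera to tool coordinates, whose origin is the TCP and whose axes are the flange's). Camera axes: x right, y down, z forward; pixel columns grow to the right and rows downward; lengths in m; the calibration is good to about 2 mm. A picture is of the moment at which its call begins: read the wrist's pose just before it. get_calibration takes no time and is no camera call.
- r.close_job(): hands the job in; it is judged then, once.
Trained networks look in the newest picture that a camera, given by its name, has taken for a name from the list of things; names that differ only in an ending like _2 or _b are one class to them, and where a whole thing is asked for, a point or a joint stands for the part that bears it (a point fixed in the world has none). Each returns a list of dicts, best first, with "p" (0 to 1); they miss things now and then, are a little off and sometimes report something else, mostly with a low value. They report only what shows in the picture. A call takes as long as a camera call. They do not tell look-alikes from the thing itself.
- finder.cut_out(camera, query): "region" (400x640 bool, what is visible of it) and "pixel" ([column, row] in pixels, amid what is visible of it).
The state is a dict: "time_s": time; "joints": joint angles; "qd": joint speeds; "joint_torque": joint torques, N m; "tcp_pos": TCP position; "eef_rot": TCP orientation; "contact_force": force on the tool from outside, world axes, zero at the start; "moment": the same for the moment, N m; "gripper_width": finger opening in m; "gripper_force": force on a finger pad.
Only numpy, scipy, OpenCV 4.12 (cv2) and the standard library are available. Lean on these libraries where they do the work, as an engineer would, in place of code of your own. Each camera call takes 0.05 s, during which the arm holds its last target. There are 200 camera calls.

## Working session

There is one attempt and no reset: what is moved stays moved. The work goes in short steps, Python scripts to look and compute and a shell command to move; the robot and the scene stay as the last step left them, time stands still between calls to the robot, and variables do not carry over. Pictures are saved under pics/ and viewed, at most 10 in all, crops included, and the job is handed in when it is done.

```bash
mkdir -p pics; ls; cat > h.py <<'E'
import numpy as np, cv2
from plant import get_state, imaging, r, finder
from scipy.spatial.transform import Rotation as Ro
def cam(name):
    c=imaging.get_calibration(name)
    K=np.array([[c['fx'],0,c['cx']],[0,c['fy'],c['cy']],[0,0,1]]);d=np.array(c['dist'],float)
    if 'hand_eye' in c:
        s=get_state();T=np.eye(4);T[:3,:3]=Ro.from_euler('xyz',s['eef_rot'],degrees=True).as_matrix();T[:3,3]=s['tcp_pos']
        M=T@np.array(c['hand_eye'])
    else:
        M=np.eye(4);M[:3,:3]=cv2.Rodrigues(np.array(c['rvec'],float))[0];M[:3,3]=np.ravel(c['tvec']);M=np.linalg.inv(M)
    return K,d,M
def rays(name,uv,C=None):
    K,d,M=C or cam(name)
    n=cv2.undistortPoints(np.array(uv,float).reshape(-1,1,2),K,d).reshape(-1,2)
    return np.c_[n,np.ones(len(n))]@M[:3,:3].T, M[:3,3]
def atz(name,uv,z,C=None):
    D,o=rays(name,uv,C);return o+D*((z-o[2])/D[:,2])[:,None]
def cloud(name,depth,mask=None,C=None):
    m=(depth>0)&(mask if mask is not None else True)
    v,u=np.nonzero(m);D,o=rays(name,np.c_[u,v],C);return o+D*depth[v,u][:,None],np.c_[u,v]
def proj(name,P,C=None):
    K,d,M=C or cam(name);W=np.linalg.inv(M)
    return cv2.projectPoints(np.array(P,float).reshape(-1,1,3),cv2.Rodrigues(W[:3,:3])[0],W[:3,3],K,d)[0].reshape(-1,2)
def save(img,fn):cv2.imwrite(fn,img[...,::-1])
E
cat > a.py <<'E'
from h import *
s=get_state();print(s)
for n in ['scene','side']:
    im,de=imaging.capture(n);save(im,f'pics/{n}0.png');np.savez(f'{n}0.npz',im=im,de=de)
    C=cam(n);print(n,C[2][:3,3].round(3))
    for q in ['lever_stand','large_hanger','small_hanger','readout','zero_button_top','record_button_top','adapter_ring','screwdriver']:
        for f in finder.cut_out(n,q)[:4]:
            if f['p']<.2: continue
            p,_=cloud(n,de,f['region'],C)
            print(q,round(f['p'],2),np.round(f['pixel']),f['region'].sum(),'med',np.median(p,0).round(3) if len(p) else None,'min',np.percentile(p,2,axis=0).round(3) if len(p) else None,'max',np.percentile(p,98,axis=0).round(3) if len(p) else None)
E
python3 a.py
```

```text
pics
{'time_s': 0.0, 'joints': array([-5.15611768e+01,  2.05903078e+01,  6.31896794e-01, -1.83141056e-02,
       -7.01354968e+01, -1.65082980e+01]), 'qd': array([-0.01238196, -0.03499746, -0.00534339, -0.00333559, -0.01724263,
        0.00047538]), 'joint_torque': array([-4.03969289e-04, -5.82724893e+01,  2.93044960e+01,  6.99740231e+00,
        6.80366720e-03, -1.69117775e-04]), 'tcp_pos': array([ 0.2518899 , -0.62570065,  0.22562683]), 'eef_rot': array([ 1.79905071e+02, -1.01799816e-02, -1.58075704e+02]), 'contact_force': array([-0.19458689, -0.43827257,  0.14940111]), 'moment': array([ 0.04759298, -0.02846889,  0.02760887]), 'gripper_force': 0.0, 'gripper_width': 0.08764212004936602}
scene [ 1.311 -0.14   1.051]
lever_stand 0.71 [445. 190.] 5778 med [0.485 0.317 0.191] min [0.393 0.136 0.008] max [0.553 0.44  0.263]
lever_stand 0.7 [255. 338.] 367 med [ 0.811 -0.251  0.022] min [ 0.756 -0.263  0.004] max [ 0.849 -0.239  0.027]
large_hanger 0.94 [289. 237.] 620 med [ 0.501 -0.138  0.019] min [ 0.383 -0.172 -0.001] max [ 0.531 -0.107  0.132]
large_hanger 0.88 [210. 301.] 741 med [ 0
[... 1664 characters left out ...]
 [ 0.715 -0.328  0.131]
small_hanger 0.73 [294. 210.] 234 med [ 0.635 -0.137  0.029] min [ 0.622 -0.168  0.006] max [ 0.657 -0.124  0.104]
readout 0.92 [350. 186.] 1276 med [ 0.528 -0.324  0.052] min [ 0.471 -0.441  0.003] max [ 0.598 -0.285  0.075]
record_button_top 0.51 [358. 173.] 67 med [ 0.524 -0.402  0.073] min [ 0.508 -0.425  0.063] max [ 0.54  -0.388  0.077]
record_button_top 0.27 [280. 316.] 11378 med [0.443 0.37  0.127] min [0.368 0.145 0.006] max [0.547 0.458 0.265]
adapter_ring 0.81 [236. 252.] 480 med [0.706 0.086 0.017] min [0.667 0.046 0.002] max [0.744 0.122 0.022]
screwdriver 0.7 [271. 190.] 185 med [ 0.774 -0.247  0.02 ] min [ 0.661 -0.261  0.006] max [ 0.842 -0.237  0.028]
```

View pics/scene0.png

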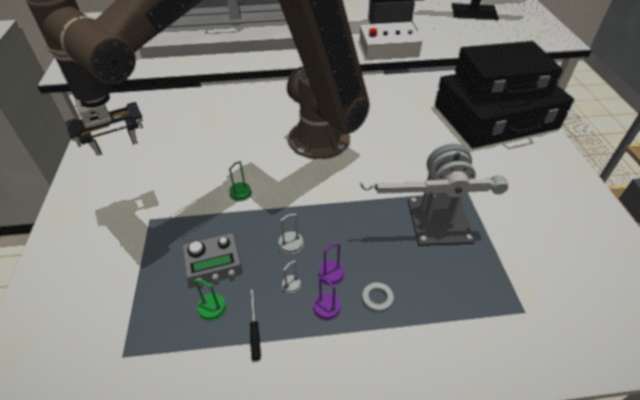

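View pics/side0.png

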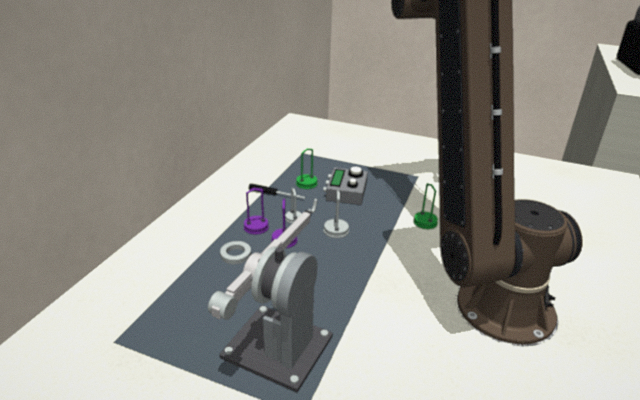

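The scene view shows the steel large hanger at (290,240), the small one at (291,284), the buttons at (196,247) for record and (224,242) for zero, and the hook at (365,186). The side view agrees: the hook is at (313,205) and the hanger at (336,225). Next I measure precisely from both clouds.

```bash
cat > b.py <<'E'
from h import *
from scipy.optimize import least_squares
def circ(p,R=None):
    c=p.mean(0)
    f=least_squares(lambda q:np.hypot(*(p-q[:2]).T)-q[2],[*c,.03],loss='soft_l1',f_scale=.002);return f.x
for n in ['scene','side']:
    z=np.load(f'{n}0.npz');C=cam(n);P,uv=cloud(n,z['de'],None,C);col=z['im'][uv[:,1],uv[:,0]].astype(int)
    print('==',n)
    near=np.hypot(P[:,0]-.495,P[:,1]+.138)<.06
    d=P[near&(P[:,2]>.013)&(P[:,2]<.026)]
    c=(np.percentile(d[:,:2],1,axis=0)+np.percentile(d[:,:2],99,axis=0))/2
    print('disc',len(d),c.round(4),np.ptp(d,0).round(3),d.mean(0).round(4))
    s=P[near&(P[:,2]>.04)&(P[:,2]<.15)]
    if len(s)>3:
        m=s[:,:2].mean(0);U=np.linalg.svd(s[:,:2]-m)[2][0];t=(s[:,:2]-m)@U
        print('stirrup',len(s),m.round(4),'ang',np.degrees(np.arctan2(U[1],U[0])).round(1),'ext',t.min().round(3),t.max().round(3),'mid',(m+U*(t.min()+t.max())/2).round(4),'zmax',s[:,2].max().round(3))
    # lever: top z ~ .215, plus hook
    L=P[(P[:,2]>.195)&(P[:,2]<.222)&(P[:,1]<.27)&(P[:,1]>.0)&(P[:,0]>.3)&(P[:,0]<.65)]
    A=L[(L[:,2]>.208)&(L[:,1]>.16)]
    m=A[:,:2].mean(0);U=np.linalg.svd(A[:,:2]-m)[2][0];U*=np.sign(U[1])
    print('lever',len(A),A.mean(0).round(4),'y-axis dir',np.degrees(np.arctan2(U[1],U[0])).round(2),'end',L[np.argsort(L@np.r_[U,0])[:6]].round(3).tolist())
    # readout
    R=(np.hypot(P[:,0]-.55,P[:,1]+.364)<.13)
    b=P[R&(P[:,2]>.066)&(P[:,2]<.085)&(P[:,0]<.57)]
    k=np.hypot(b[:,0]-.528,b[:,1]+.406)<.03
    for w,nm in((k,'rec'),(~k,'zero')):
        q=b[w]; print(nm,len(q),q.mean(0).round(4),q.min(0).round(3),q.max(0).round(3))
    t=P[R&(P[:,2]>.046)&(P[:,2]<.058)]
    print('box',cv2.minAreaRect((t[:,:2]*1000).astype(np.float32)))
s0=cv2.resize(np.load('scene0.npz')['im'][160:310,180:400],None,fx=3.5,fy=3.5,interpolation=cv2.INTER_CUBIC);save(s0,'pics/scrop.png')
s0=cv2.resize(np.load('side0.npz')['im'][140:290,220:420],None,fx=3.9,fy=3.9,interpolation=cv2.INTER_CUBIC);save(s0,'pics/sidecrop.png')
E
python3 b.py
```

```text
== scene
disc 337 [ 0.4966 -0.1393] [0.075 0.07  0.012] [ 0.4999 -0.1392  0.019 ]
stirrup 133 [ 0.4978 -0.1404] ang -68.5 ext -0.028 0.025 mid [ 0.4973 -0.1391] zmax 0.138
lever 250 [0.4991 0.2173 0.2145] y-axis dir 85.25 end [[0.486, 0.063, 0.219], [0.487, 0.063, 0.216], [0.488, 0.065, 0.221], [0.485, 0.066, 0.222], [0.487, 0.066, 0.216], [0.488, 0.066, 0.213]]
rec 122 [ 0.5292 -0.4062  0.0717] [ 0.51  -0.424  0.066] [ 0.55  -0.388  0.077]
zero 40 [ 0.514  -0.3304  0.0713] [ 0.503 -0.34   0.066] [ 0.526 -0.315  0.077]
box ((575.8487548828125, -361.5721740722656), (191.44723510742188, 149.71400451660156), 10.65697193145752)
== side
disc 274 [ 0.4928 -0.1389] [0.072 0.078 0.013] [ 0.492  -0.1346  0.0199]
stirrup 106 [ 0.4897 -0.127 ] ang 113.9 ext -0.038 0.015 mid [ 0.4944 -0.1376] zmax 0.14
lever 252 [0.4922 0.211  0.2158] y-axis dir 85.42 end [[0.488, 0.062, 0.222], [0.479, 0.063, 0.222], [0.485, 0.063, 0.22], [0.482, 0.064, 0.219], [0.48, 0.067, 0.215], [0.48, 0.067, 0.212]]
rec 69 [ 0.5239 -0.4024  0.0719] [ 0.506 -0.427  0.066] [ 0.543 -0.383  0.078]
zero 31 [ 0.5094 -0.329   0.0713] [ 0.498 -0.404  0.066] [ 0.524 -0.311  0.077]
box ((575.1552124023438, -360.9029846191406), (193.85984802246094, 159.50990295410156), 10.521745681762695)
```

View pics/scrop.png

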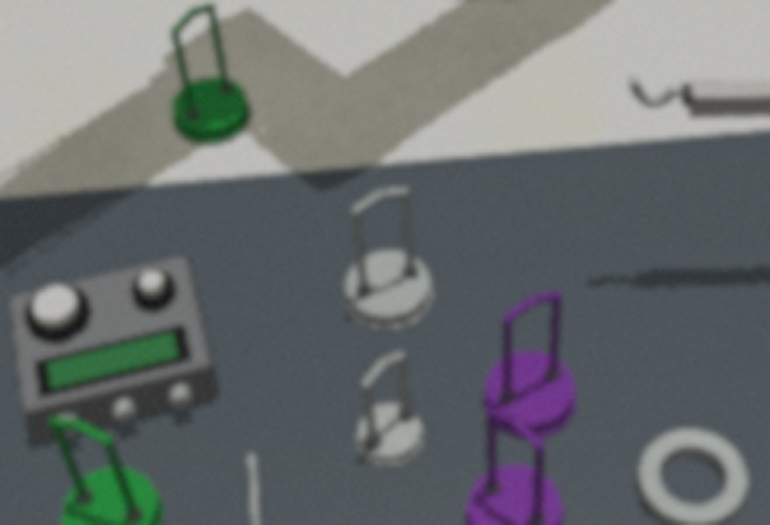

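View pics/sidecrop.png

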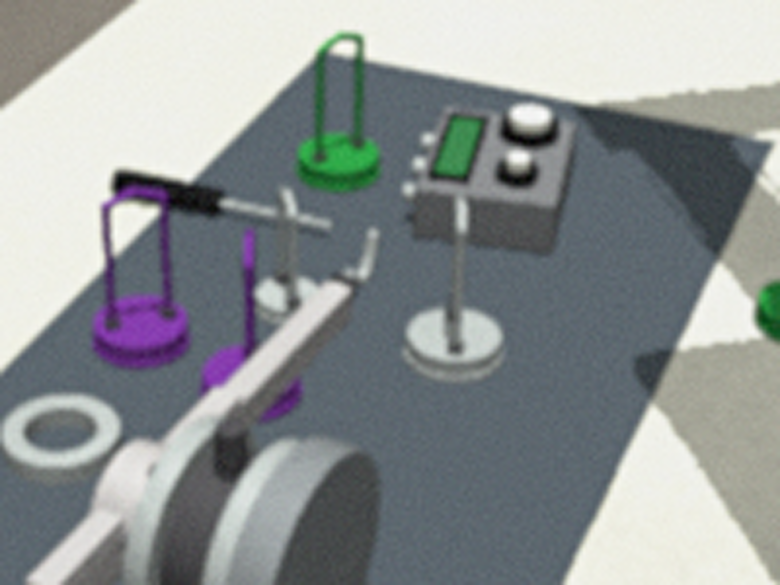

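The crops confirm that only the steel hanger at crop (388,285) is the large one; the green and purple ones are look-alikes. In the side crop its stirrup is at (458,260) and the hook tip at (372,235). The tool's closing axis is already along the stirrup (about 112°). I move above the zero button with the gripper shut.

```bash
python3 -m handwheel '[[1,3.7,4.2,0,0],[1,7.4,8.4,0,0],[1,11.1,12.6,-1,0],[1,14.8,16.8,-2,0],[1,18.5,21,-3,0],[1,22.2,25.2,-4,0],[1,26,29.6,-5,0],[1,26,29.6,-5,0]]' 30
cat > w.py <<'E'
from h import *
import sys
C=cam('wrist');im,de=imaging.capture('wrist');save(im,f'pics/{sys.argv[1]}.png');np.savez('w.npz',im=im,de=de)
s=get_state();print(s['tcp_pos'].round(4),s['eef_rot'].round(2),s['contact_force'].round(1))
P,uv=cloud('wrist',de,None,C);print(len(P),P.min(0).round(3),P.max(0).round(3))
b=P[(P[:,2]>.069)&(P[:,2]<.08)&(abs(P[:,0]-.52)<.05)&(P[:,1]<-.29)&(P[:,1]>-.45)]
for c,nm in(((.512,-.33),'zero'),((.5265,-.4045),'rec')):
    q=b[np.hypot(b[:,0]-c[0],b[:,1]-c[1])<.03]
    if len(q)>5: print(nm,len(q),q.mean(0).round(4),cv2.minEnclosingCircle((q[:,:2]*1000).astype(np.float32)))
E
python3 w.py w1
```

```text
time_s: 1.9
tcp_pos: [0.5141, -0.3272, 0.1757]
eef_rot: [180.0, -0.0, -157.8]
contact_force: [-0.3, 0.7, -0.1]
gripper_width: 0.0131
gripper_force: 0.0
[ 0.5131 -0.3285  0.1761] [ 1.7997e+02 -4.0000e-02 -1.5788e+02] [-0.4 -0.3 -0.7]
254979 [ 0.207 -0.711 -0.005] [0.844 0.136 0.291]
zero 320 [ 0.5111 -0.3332  0.0724] ((511.66107177734375, -333.1286315917969), 9.789944648742676)
rec 1116 [ 0.5248 -0.4085  0.0726] ((525.6521606445312, -408.75396728515625), 17.839237213134766)
```

```bash
python3 -m handwheel '[[1,0,-0.2,-4,0],[1,0,-0.2,-8,0],[1,0,-0.2,-9.7,0],[1,0,-0.2,-10.2,0],[1,0,-0.2,-10.5,0],[1,0,-0.2,-10.7,0],[1,0,-0.2,-10.9,0],[1,0,-0.2,-10.9,0]]'
```

```text
time_s: 2.95
tcp_pos: [0.5126, -0.3327, 0.0684]
eef_rot: [-179.9, 0.1, -158.1]
contact_force: [-1.5, -3.8, 5.0]
gripper_width: 0.0003
gripper_force: 2.4
```

View pics/w1.png

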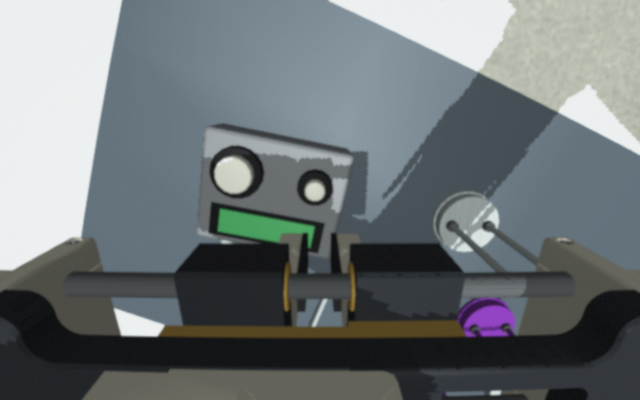

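The wrist picture shows the record button at (235,172), the zero button at (315,190) and the large hanger at (467,220). The force reads 5 N; I press 2 mm further to be sure it's fully down, then come up.

```bash
python3 -m handwheel '[[1,0,0,-0.1,0],[1,0,0,-0.2,0],[1,0,0,-0.3,0],[1,0,0,-0.3,0]]'; python3 - <<'E'
from h import *
print([get_state()['contact_force'].round(1)])
E
```

```text
time_s: 3.45
tcp_pos: [0.5128, -0.3328, 0.0679]
eef_rot: [-179.9, 0.1, -158.0]
contact_force: [-8.6, 2.1, 24.4]
gripper_width: 0.0003
gripper_force: 12.7
[array([-8.6,  2.1, 24.4])]
```

```bash
python3 -m handwheel '[[1,0,0,3,0],[1,0,0,9,0],[0,0,0,15,0],[0,-0.5,3,15,0],[0,-1,6,15,0],[0,-1.7,9,15,0],[0,-1.7,9,15,0],[0,-1.7,9,15,0]]'
cat > w2.py <<'E'
from h import *
import sys
C=cam('wrist');im,de=imaging.capture('wrist');save(im,f'pics/{sys.argv[1]}.png')
s=get_state();print(s['tcp_pos'].round(4),s['eef_rot'].round(2),s['contact_force'].round(1))
P,uv=cloud('wrist',de,None,C)
near=np.hypot(P[:,0]-.495,P[:,1]+.139)<.06
d=P[near&(P[:,2]>.014)&(P[:,2]<.025)];print('disc',len(d),cv2.minEnclosingCircle((d[:,:2]*1000).astype(np.float32)),d.mean(0))
s=P[near&(P[:,2]>.05)&(P[:,2]<.15)]
m=s[:,:2].mean(0);U=np.linalg.svd(s[:,:2]-m)[2][0];t=(s[:,:2]-m)@U
print('stirrup',len(s),m.round(4),'ang',np.degrees(np.arctan2(U[1],U[0])).round(1),'ext',t.min().round(3),t.max().round(3),'mid',(m+U*(t.min()+t.max())/2).round(4),'zmax',s[:,2].max().round(3))
E
python3 w2.py w2
```

```text
time_s: 4.45
tcp_pos: [0.4955, -0.2419, 0.2146]
eef_rot: [180.0, 0.0, -158.0]
contact_force: [0.1, -0.5, 0.0]
gripper_width: 0.0549
gripper_force: 0.0
[ 0.4954 -0.2422  0.2145] [ 1.7999e+02  1.0000e-02 -1.5806e+02] [ 0.1 -0.3 -0.3]
disc 2021 ((496.0365295410156, -141.42343139648438), 36.222251892089844) [ 0.4931278  -0.14334875  0.01900568]
stirrup 724 [ 0.4938 -0.1414] ang 111.5 ext -0.027 0.024 mid [ 0.4942 -0.1424] zmax 0.137
```

```bash
python3 -m handwheel '[[0,0,5,0,0],[0,0,10.1,0,0],[0,0,10.1,-2,0],[0,0,10.1,-5,0],[0,0,10.1,-8,0],[0,0,10.1,-10,0],[0,0,10.1,-11.8,0],[0,0,10.1,-11.8,0]]' 40
python3 - <<'E'
from h import *
im,de=imaging.capture('scene');C=cam('scene');u,v=proj('scene',[[.495,-.14,.1]],C)[0].astype(int)
a=im[v-60:v+60,u-60:u+60];im2,_=imaging.capture('side');u,v=proj('side',[[.495,-.14,.1]])[0].astype(int)
b=im2[v-60:v+60,u-60:u+60];save(cv2.resize(np.hstack([a,b]),None,fx=3.3,fy=3.3,interpolation=cv2.INTER_CUBIC),'pics/g.png')
E
```

```text
time_s: 5.5
tcp_pos: [0.4943, -0.1417, 0.0951]
eef_rot: [179.9, -0.2, -158.1]
contact_force: [0.6, -0.6, -0.3]
gripper_width: 0.0879
gripper_force: 0.0
```

View pics/g.png

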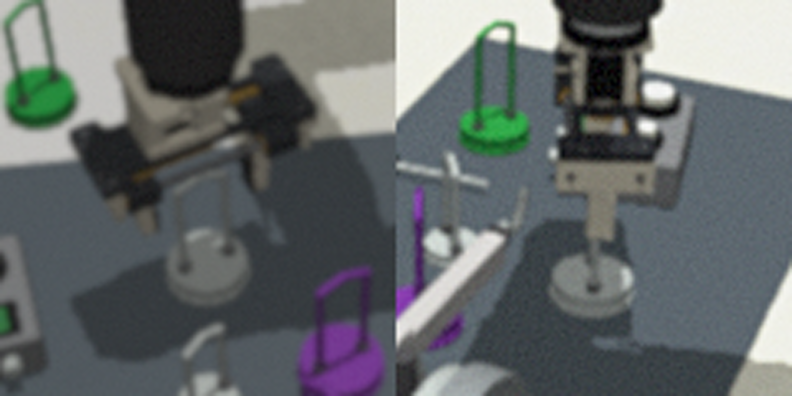

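The fingers straddle the stirrup and line up with the uprights (side half, x≈598). I close and lift a little.

```bash
python3 -m handwheel '[[1,0,0,0,0],[1,0,0,0,0],[1,0,0,0,0],[1,0,0,0,0],[1,0,0,0,0],[1,0,0,0,0],[1,0,0,1.5,0],[1,0,0,3,0]]' 40; python3 - <<'E'
from h import *
s=get_state();print(s['gripper_width'],s['gripper_force'],s['contact_force'])
E
```

```text
time_s: 6.6
tcp_pos: [0.4944, -0.141, 0.127]
eef_rot: [180.0, -0.1, -158.1]
contact_force: [-0.5, -0.1, -5.9]
gripper_width: 0.0498
gripper_force: 40.0
0.04982291269471055 39.994987808167934 [-0.50205662 -0.11256533 -5.94999035]
```

The grasp is good (width 49.8 mm, about 0.65 kg). I lift, turn 63° and stage in front of the hook tip.

```bash
python3 -m handwheel '[[1,0,0,2,4],[1,-0.2,1,4,13],[1,-0.5,3.5,6,23],[1,-0.8,6.5,8.1,33],[1,-1.1,9.5,8.1,43],[1,-1.4,12,8.1,52],[1,-1.6,14,8.1,60],[1,-1.6,15.4,8.1,63.3]]'
python3 -m handwheel '[[1,0,0,0,0],[1,0,0,0,0],[1,0,0,0,0],[1,0,0,0,0]]'
cat > m.py <<'E'
from h import *
import sys
s=get_state();t=s['tcp_pos'];print(t.round(4),s['eef_rot'].round(2),s['contact_force'].round(1),s['gripper_width'].round(4))
ims=[]
U=np.array([np.cos(np.radians(85.3)),np.sin(np.radians(85.3))]);X=np.array([U[1],-U[0]])
for n in ['scene','side']:
    im,de=imaging.capture(n);C=cam(n);P,uv=cloud(n,de,None,C)
    u,v=proj(n,[[.483,.04,.19]],C)[0].astype(int);ims.append(im[v-50:v+50,u-60:u+60])
    A=P[(P[:,2]>.209)&(P[:,2]<.22)&(P[:,1]>.125)&(P[:,1]<.27)&(abs(P[:,0]-.495)<.04)]
    print(n,'lever',len(A),'X off at',(A[:,:2]@X).mean().round(4),'end Y',np.percentile(A[:,:2]@U,1).round(4))
    # held weight disc: z band
    z0=t[2]+.037-.134
    q=np.hypot(P[:,0]-t[0],P[:,1]-t[1])<.055
    d=P[q&(P[:,2]>z0-.004)&(P[:,2]<z0+.026)];S=P[q&(P[:,2]>z0+.035)&(P[:,2]<z0+.142)]
    if len(d): print(' disc',len(d),'X',np.percentile(d[:,:2]@X,[2,98]).round(4),'Y',np.percentile(d[:,:2]@U,[2,98]).round(4),'z',np.percentile(d[:,2],[2,98]).round(4))
    if len(S): print(' stir',len(S),'X',np.percentile(S[:,:2]@X,[2,98]).round(4),'Y',np.percentile(S[:,:2]@U,[2,98]).round(4))
print('tcp X,Y',(t[:2]@X).round(4),(t[:2]@U).round(4))
save(cv2.resize(np.hstack(ims),None,fx=3.3,fy=3.3,interpolation=cv2.INTER_CUBIC),f'pics/{sys.argv[1]}.png')
E
python3 m.py m1
```

```text
time_s: 7.6
tcp_pos: [0.4787, 0.0137, 0.2082]
eef_rot: [-180.0, 0.0, -94.6]
contact_force: [-0.7, -0.9, -6.2]
gripper_width: 0.0502
gripper_force: 40.0
time_s: 8.1
tcp_pos: [0.4791, 0.0124, 0.2075]
eef_rot: [180.0, -0.0, -94.8]
contact_force: [0.7, 0.2, -6.3]
gripper_width: 0.0497
gripper_force: 40.0Traceback (most recent call last):
  File "m.py", line 3, in <module>
    s=get_state();t=s['tcp_pos'];print(t.round(4),s['eef_rot'].round(2),s['contact_force'].round(1),s['gripper_width'].round(4))
                                                                                                    ^^^^^^^^^^^^^^^^^^^^^^^^
AttributeError: 'float' object has no attribute 'round'
```

```bash
sed -i "s/s\['gripper_width'\].round(4)/s['gripper_width']/" m.py; python3 m.py m1
```

```text
[0.4791 0.0124 0.2075] [ 1.7999e+02 -1.0000e-02 -9.4840e+01] [ 0.7  0.2 -6.3] 0.04967067905875243
scene lever 294 X off at 0.4789 end Y 0.1674
 disc 452 X [0.446  0.5125] Y [0.0192 0.0864] z [0.1118 0.135 ]
 stir 55 X [0.4973 0.519 ] Y [0.0431 0.0615]
side lever 291 X off at 0.4734 end Y 0.1651
 disc 492 X [0.4392 0.506 ] Y [0.0225 0.0901] z [0.1127 0.1354]
 stir 452 X [0.431  0.5154] Y [0.0446 0.1022]
tcp X,Y 0.4764 0.0516
```

View pics/m1.png

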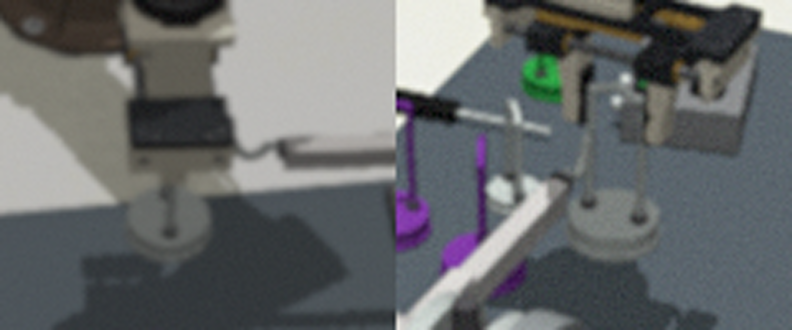

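```bash
python3 - <<'E'
from h import *
U=np.array([np.cos(np.radians(85.3)),np.sin(np.radians(85.3))]);X=np.array([U[1],-U[0]])
for n in ['scene','side']:
    z=np.load(f'{n}0.npz');P,uv=cloud(n,z['de'],None,cam(n))
    y=P[:,:2]@U;x=P[:,:2]@X;m=(P[:,2]>.195)&(P[:,2]<.24)&(abs(x-.476)<.022)
    print(n)
    for a in np.arange(.094,.17,.003):
        k=m&(y>=a)&(y<a+.003)
        if k.sum(): print(a.round(3),k.sum(),'x',x[k].min().round(3),x[k].max().round(3),'z',P[k,2].min().round(3),P[k,2].max().round(3))
E
```

```text
scene
0.097 2 x 0.476 0.481 z 0.224 0.224
0.1 5 x 0.475 0.48 z 0.216 0.227
0.103 5 x 0.475 0.481 z 0.213 0.223
0.106 6 x 0.478 0.481 z 0.206 0.218
0.109 4 x 0.475 0.481 z 0.206 0.214
0.112 3 x 0.48 0.482 z 0.201 0.209
0.115 3 x 0.476 0.481 z 0.202 0.205
0.118 3 x 0.479 0.482 z 0.201 0.209
0.121 3 x 0.475 0.482 z 0.201 0.203
0.124 3 x 0.475 0.479 z 0.203 0.207
0.127 3 x 0.479 0.481 z 0.203 0.212
0.13 5 x 0.479 0.48 z 0.206 0.217
0.133 5 x 0.478 0.481 z 0.208 0.218
0.136 2 x 0.475 0.482 z 0.213 0.214
0.139 7 x 0.472 0.482 z 0.203 0.215
0.142 7 x 0.475 0.487 z 0.203 0.218
0.145 8 x 0.474 0.487 z 0.196 0.218
0.148 10 x 0.468 0.487 z 0.198 0.216
0.151 9 x 0.471 0.488 z 0.196 0.216
0.154 10 x 0.471 0.489 z 0.2 0.214
0.157 10 x 0.471 0.486 z 0.197 0.217
0.16 9 x 0.472 0.487 z 0.196 0.215
0.163 10 x 0.472 0.488 z 0.198 0.219
0.166 12 x 0.469 0.488 z 0.197 0.218
0.169 9 x 0.469 0.487 z 0.201 0.215
side
0.097 1 x 0.48 0.48 z 0.226 0.226
0.1 6 x 0.473 0.481 z 0.22 0.229
0.103 6 x 0.473 0.477 z 0.212 0.227
0.106 10 x 0.473 0.478 z 0.204 0.229
0.109 8 x 0.471 0.479 z 0.204 0.22
0.112 5 x 0.475 0.48 z 0.205 0.214
0.115 6 x 0.473 0.476 z 0.201 0.209
0.118 3 x 0.474 0.476 z 0.2 0.208
0.124 1 x 0.474 0.474 z 0.209 0.209
0.127 4 x 0.472 0.477 z 0.205 0.216
0.13 2 x 0.473 0.474 z 0.208 0.216
0.133 2 x 0.477 0.478 z 0.216 0.217
0.136 1 x 0.474 0.474 z 0.218 0.218
0.139 5 x 0.469 0.484 z 0.21 0.219
0.142 6 x 0.467 0.479 z 0.21 0.22
0.145 11 x 0.468 0.482 z 0.209 0.219
0.148 9 x 0.469 0.48 z 0.202 0.22
0.151 7 x 0.468 0.484 z 0.198 0.216
0.154 8 x 0.467 0.482 z 0.202 0.217
0.157 14 x 0.467 0.483 z 0.198 0.217
0.16 5 x 0.468 0.485 z 0.198 0.215
0.163 10 x 0.467 0.477 z 0.197 0.216
0.166 7 x 0.467 0.483 z 0.201 0.217
0.169 11 x 0.467 0.479 z 0.197 0.217
```

```bash
python3 -m handwheel '[[1,0.08,1,0.2,0],[1,0.2,2.5,0.2,0],[1,0.33,4,0.2,0],[1,0.44,5.4,0.2,0],[1,0.5,6.2,0.2,0],[1,0.54,6.6,0.2,0],[1,0.54,6.6,0.2,0],[1,0.54,6.6,0.2,0]]'
sed -i 's/\.04,\.19\]\]/.08,.19]]/' m.py; python3 m.py m2
```

```text
time_s: 9.2
tcp_pos: [0.4844, 0.0786, 0.2095]
eef_rot: [180.0, -0.0, -94.8]
contact_force: [-0.3, -0.4, -6.8]
gripper_width: 0.05
gripper_force: 40.0
[0.4844 0.0786 0.2095] [ 1.7999e+02 -1.0000e-02 -9.4780e+01] [-0.3 -0.4 -6.8] 0.049981165107066516
scene lever 267 X off at 0.4795 end Y 0.1817
 disc 443 X [0.4474 0.5131] Y [0.0851 0.153 ] z [0.1134 0.1358]
 stir 78 X [0.4551 0.5184] Y [0.1091 0.1651]
side lever 289 X off at 0.4735 end Y 0.1675
 disc 542 X [0.439  0.5033] Y [0.0892 0.1556] z [0.1148 0.137 ]
 stir 592 X [0.432  0.5151] Y [0.1062 0.1678]
tcp X,Y 0.4763 0.118
```

View pics/m2.png

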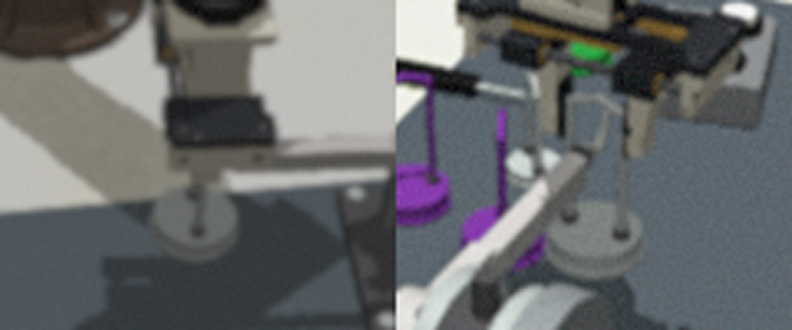

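The hook lies inside the stirrup, with the bar above the mouth (side half, bar at (597,98) and tip at (605,120)). I lower gradually, watching force.

```bash
python3 -m handwheel '[[1,0,0,-0.6,0],[1,0,0,-1.2,0],[1,0,0,-1.8,0],[1,0,0,-2.3,0],[1,0,0,-2.7,0],[1,0,0,-3,0],[1,0,0,-3.2,0],[1,0,0,-3.2,0]]'
```

```text
time_s: 10.3
tcp_pos: [0.4845, 0.0789, 0.1775]
eef_rot: [180.0, -0.0, -94.8]
contact_force: [0.3, 0.3, -7.0]
gripper_width: 0.0501
gripper_force: 40.0
```

```bash
python3 -m handwheel '[[1,0,0,-0.1,0],[1,0,0,-0.2,0],[1,0,0,-0.3,0],[1,0,0,-0.3,0]]';python3 -m handwheel '[[1,0,0,-0.1,0],[1,0,0,-0.1,0]]'; python3 -m handwheel '[[1,0,0,-0.1,0],[1,0,0,-0.1,0]]'; python3 -m handwheel '[[1,0,0,-0.1,0],[1,0,0,-0.1,0]]'
```

```text
time_s: 10.8
tcp_pos: [0.4844, 0.0788, 0.1745]
eef_rot: [180.0, -0.0, -94.8]
contact_force: [0.4, -0.3, -7.0]
gripper_width: 0.0497
gripper_force: 40.0
time_s: 11.05
tcp_pos: [0.4844, 0.0788, 0.1735]
eef_rot: [180.0, -0.0, -94.8]
contact_force: [1.4, -0.6, -5.6]
gripper_width: 0.05
gripper_force: 40.0
time_s: 11.3
tcp_pos: [0.4847, 0.0789, 0.1727]
eef_rot: [-180.0, 0.0, -94.8]
contact_force: [0.5, 0.5, -5.9]
gripper_width: 0.0501
gripper_force: 40.0
time_s: 11.55
tcp_pos: [0.4851, 0.0788, 0.1722]
eef_rot: [-179.9, 0.0, -94.8]
contact_force: [-0.3, -2.1, 1.4]
gripper_width: 0.0501
gripper_force: 40.0
```

Contact comes at exactly the seat height (TCP 0.172). I relax the grip, then open slowly.

```bash
python3 -m handwheel '[[1,0,0,0,0],[1,0,0,0,0]]' 10; python3 -m handwheel '[[1,0,0,0,0],[1,0,0,0,0]]' 3;python3 -m handwheel '[[0.42,0,0,0,0],[0.41,0,0,0,0],[0.4,0,0,0,0],[0.38,0,0,0,0],[0.36,0,0,0,0],[0.32,0,0,0,0],[0.2,0,0,0,0],[0,0,0,0,0]]'
```

```text
time_s: 11.8
tcp_pos: [0.485, 0.0789, 0.1721]
eef_rot: [-179.9, 0.0, -94.8]
contact_force: [0.6, -2.7, 2.2]
gripper_width: 0.0509
gripper_force: 10.0
time_s: 12.05
tcp_pos: [0.485, 0.0791, 0.172]
eef_rot: [-179.9, 0.0, -94.8]
contact_force: [1.7, -0.6, 3.1]
gripper_width: 0.0506
gripper_force: 3.0
time_s: 13.05
tcp_pos: [0.4845, 0.0788, 0.1716]
eef_rot: [180.0, -0.0, -94.8]
contact_force: [-0.1, 0.7, 0.4]
gripper_width: 0.0742
gripper_force: 0.0
```

```bash
python3 -m handwheel '[[0,0,0,0,0],[0,0,0,0,0],[0,0,0,0,0],[0,0,0,0,0]]'; python3 m.py m3
```

```text
time_s: 13.55
tcp_pos: [0.4845, 0.0789, 0.1716]
eef_rot: [-180.0, -0.0, -94.8]
contact_force: [-0.8, 0.4, 0.6]
gripper_width: 0.0875
gripper_force: 0.0
[0.4845 0.0789 0.1716] [-180.     -0.    -94.77] [-0.8  0.4  0.6] 0.08747319073731867
scene lever 291 X off at 0.4791 end Y 0.1695
 disc 408 X [0.4525 0.5171] Y [0.0866 0.1538] z [0.0768 0.0989]
 stir 34 X [0.4598 0.5282] Y [0.1084 0.1717]
side lever 298 X off at 0.4734 end Y 0.1646
 disc 382 X [0.4413 0.5099] Y [0.089  0.1464] z [0.0784 0.0995]
 stir 453 X [0.4244 0.528 ] Y [0.1108 0.1702]
tcp X,Y 0.4764 0.1183
```

View pics/m3.png

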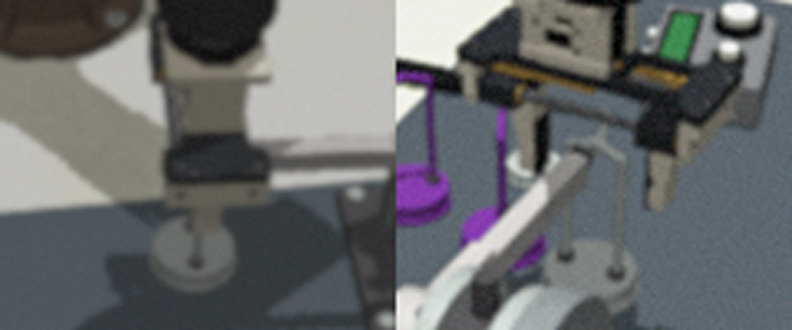

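The hanger is on the hook with its underside at about 0.077 m and the fingers clear. I go straight up, then over toward the record button.

```bash
python3 -m handwheel '[[0,0,0,0.5,0],[0,0,0,1.5,0],[0,0,0,3,0],[0,0,0,5,0],[0,0,0,7,0],[0,0,0,9,0],[0,0,0,11,0],[0,0,0,11,0]]'
python3 -m handwheel '[[1,0.3,-4,0,0],[1,0.8,-10,0,0],[1,1.4,-16,0,0],[1,2,-22,0,0],[1,2.5,-28,0,0],[1,3,-34,0,0],[1,3.6,-40,0,0],[1,4.2,-45,0,0]]' 30
python3 -m handwheel '[[1,0,-3.6,-5,0],[1,0,-3.6,-10,0],[1,0,-3.6,-15,0],[1,0,-3.6,-18,0],[1,0,-3.6,-18,0]]'
cat > st.py <<'E'
from h import *
import subprocess
C={n:cam(n) for n in('scene','side')};o=[]
for i in range(6):
    im,de=imaging.capture('scene' if i%2==0 else 'side');n=('scene','side')[i%2]
    P,uv=cloud(n,de,None,C[n]);q=(np.hypot(P[:,0]-.485,P[:,1]-.081)<.06)
    d=P[q&(P[:,2]>.065)&(P[:,2]<.11)];print(n,len(d),d.mean(0).round(4),np.percentile(d,[2,98],axis=0).round(3).tolist())
    if i<2:
        u,v=proj(n,[[.483,.08,.16]],C[n])[0].astype(int);o.append(im[v-50:v+50,u-60:u+60])
save(cv2.resize(np.hstack(o),None,fx=3.3,fy=3.3,interpolation=cv2.INTER_CUBIC),'pics/fin.png')
E
python3 st.py
```

```text
time_s: 14.65
tcp_pos: [0.4854, 0.0792, 0.2841]
eef_rot: [-179.8, 0.1, -94.8]
contact_force: [0.4, 0.6, -0.5]
gripper_width: 0.0878
gripper_force: 0.0
time_s: 15.65
tcp_pos: [0.5261, -0.3734, 0.2811]
eef_rot: [180.0, 0.0, -94.8]
contact_force: [1.1, 1.1, -0.3]
gripper_width: 0.0131
gripper_force: 0.0
time_s: 16.27
tcp_pos: [0.5246, -0.4063, 0.0986]
eef_rot: [179.7, 0.1, -94.8]
contact_force: [-0.3, -0.1, 0.3]
gripper_width: -0.0
gripper_force: 0.0
scene 445 [0.4956 0.0793 0.092 ] [[0.457, 0.047, 0.077], [0.524, 0.114, 0.104]]
side 409 [0.4812 0.0835 0.095 ] [[0.45, 0.05, 0.08], [0.518, 0.108, 0.105]]
scene 445 [0.4957 0.0792 0.092 ] [[0.458, 0.047, 0.077], [0.523, 0.113, 0.102]]
side 409 [0.4814 0.0835 0.0951] [[0.45, 0.049, 0.079], [0.517, 0.108, 0.105]]
scene 443 [0.4955 0.0791 0.092 ] [[0.458, 0.047, 0.077], [0.523, 0.113, 0.103]]
side 406 [0.4812 0.0834 0.0948] [[0.45, 0.049, 0.08], [0.518, 0.108, 0.105]]
```

View pics/fin.png

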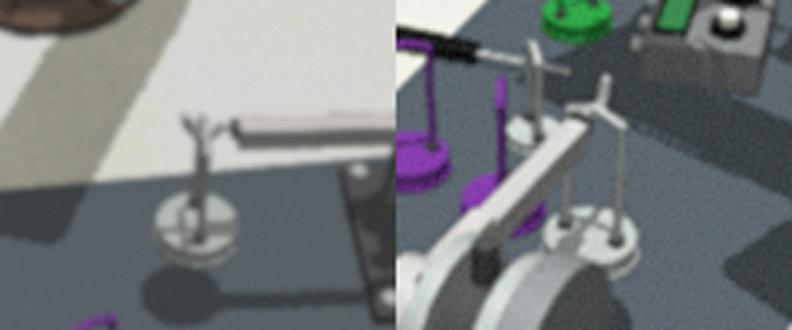

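The weight hangs in the hook (scene half, bar in the U at (200,125)) and its position is steady within 0.2 mm over six frames. I wait 2 s more, then press record.

```bash
for i in 1 2; do python3 -m handwheel '[[1,0,0,0,0],[1,0,0,0,0],[1,0,0,0,0],[1,0,0,0,0],[1,0,0,0,0],[1,0,0,0,0],[1,0,0,0,0],[1,0,0,0,0]]' >/dev/null; done; python3 st.py | head -2
python3 -m handwheel '[[1,0,0,-1.2,0],[1,0,0,-2.1,0],[1,0,0,-2.7,0],[1,0,0,-3,0],[1,0,0,-3.2,0],[1,0,0,-3.4,0],[1,0,0,-3.5,0],[1,0,0,-3.5,0]]'
```

```text
scene 443 [0.4956 0.0792 0.092 ] [[0.458, 0.047, 0.077], [0.523, 0.113, 0.102]]
side 409 [0.4813 0.0833 0.0949] [[0.45, 0.049, 0.079], [0.518, 0.108, 0.104]]
time_s: 19.88
tcp_pos: [0.5263, -0.4071, 0.0682]
eef_rot: [-180.0, -0.0, -94.7]
contact_force: [-7.3, 5.5, 12.2]
gripper_width: 0.0004
gripper_force: 6.5
```

```bash
python3 -m handwheel '[[1,0,0,-0.1,0],[1,0,0,-0.2,0],[1,0,0,-0.2,0]]'
python3 -m handwheel '[[1,0,0,1,0],[1,0,0,4,0],[1,0,0,8,0],[1,0,0,12,0],[1,0,0,15,0],[1,0,0,15,0],[1,0,0,15,0],[1,0,0,15,0]]'; python3 st.py | head -2
```

```text
time_s: 20.25
tcp_pos: [0.5264, -0.4072, 0.068]
eef_rot: [-180.0, -0.1, -94.7]
contact_force: [-9.6, 8.8, 25.1]
gripper_width: 0.0003
gripper_force: 12.2
time_s: 21.25
tcp_pos: [0.5261, -0.4069, 0.2132]
eef_rot: [179.9, 0.0, -94.8]
contact_force: [0.1, -0.1, 0.0]
gripper_width: 0.0006
gripper_force: 0.0
scene 444 [0.4955 0.0793 0.0921] [[0.458, 0.047, 0.076], [0.523, 0.114, 0.103]]
side 406 [0.4814 0.0834 0.0949] [[0.45, 0.05, 0.08], [0.518, 0.107, 0.104]]
```

```bash
python3 -c "
from plant import r
print(r.close_job())"
```

```text
the job is handed in; nothing more can be done
None
```

I zeroed the readout with the lever empty, hung the large hanger on the hook, and pressed record once it hung still; both buttons went fully down, the weight is still hanging, and the job was handed in at about 22 s of the 54 s allowed.

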